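# Headspace humidity reading through the lid port of a sample jar

### The job

The sample jar with the yellow collar on its lid is due for a humidity reading of the air above the tablets: pull the grey plug out of the collar and put it in the blue tray, then take the humidity probe from its rack and lower its stem through the collar, touching neither the collar nor anything else of the jar, until the blue ring on the stem is level with the top of the collar. Finish while still holding the probe there in the gripper, upright, still and centred in the collar. Leave the jar, the two closed jars and the cup standing where they are.

Things in the scene. Friction and masses are not known exactly. Their poses are not given: they have to be found in the camera images.
- jar: Loose clear jar, 0.45 kg, 88 mm diameter, white 93 mm lid (top 92 mm above the bench); in the lid's middle a yellow collar, 44 mm outer diameter, rising 14 mm above the lid. A round vertical bore 24 mm in diameter runs through collar and lid (28 mm long); air below it, then tablets up to 33 mm above the bench. Origin: centre of the underside, z up.
- port (a point): Centre of the bore at the top face of the yellow collar, 106 mm above the bench; fixed to the jar.
- plug: Loose grey plug, 30 g, sitting in the collar, held only by its weight: black shank 19 mm in diameter, 22 mm long (in the bore), flange 34 mm in diameter, 4 mm thick on the collar's top, round grip 22 mm in diameter, 34 mm tall above. Origin: centre of the shank's lower end, z up along the plug; flange 22 to 26 mm, grip 26 to 60 mm above it.
- plug_flange (a point): Middle of the plug's flange, on its axis, 24 mm above the plug's origin.
- tray: Blue open parts tray fixed on the bench, 140 mm (its x) by 120 mm (its y) outside, walls 18 mm high and 3 mm thick, floor 3 mm thick. Origin: centre of the underside.
- rack: Aluminium rack on four corner posts, fixed on the bench, 150 mm (its x) by 90 mm (its y); upper face of its top plate 115 mm above the bench; two vertical 15.5 mm holes through the 5 mm plate, 42 mm to either side of its middle along its x. The probe stands in the hole at x = -42 mm; the other is empty. Origin: centre of the underside.
- probe: Humidity probe, about 120 g, upright in the rack, its handle's underside resting on the plate. Steel stem 12 mm in diameter, 105 mm long, dark sensor cap on its lowest 25 mm; white flat-sided handle above, 34 mm (its x) by 26 mm (its y) by 85 mm tall, small display on its -x side. Origin: the stem's lower tip, z up; the handle spans 105 to 190 mm above it. Grip across the 26 mm.
- tip (a point): Centre of the stem's lower end (the probe's origin).
- ring_mark (a point): Middle of the blue ring round the stem, 50 mm above the tip, on the stem's axis.
- handle (a point): A good place to grip: on the probe's axis in the handle, 155 mm above the tip.
- jar_blue: Bystander: closed clear sample jar with a plain blue lid, 0.4 kg, 93 mm in diameter, 92 mm tall, no collar. Origin: centre of the underside.
- jar_green: Bystander: the same with a green lid.
- cup: Bystander: empty white specimen cup, 68 mm in diameter at the rim, 75 mm tall. Origin: centre of the underside.
There are look-alikes about, which are no part of the job. Leave any purple look-alike of the probe alone. Of the things that look like the tray, take the one that is nearest to the robot's base at the start.

How it is judged:
By the outcome, as a careful person would: the job done as asked, in the order asked, and still so for the second after the job is handed in, while the arm keeps its last pose, push and grip.
It also fails if it takes over 70 s, if anything falls off the work surface, if the arm or the gripper's body presses on something with over 40 N, if the wrist force passes 120 N, or if a joint passes its speed limit or range.

### The arm

A 7-joint arm with a two-finger parallel gripper is mounted at the origin on the work surface. World frame = base frame: x ahead of the robot, y to its left, z up, the work surface at z = 0. Lengths are in m, angles in rad, forces in N, time in s.
With the tool pointing down it reaches from about 0.35 to 0.9 m from the base axis. Payload 19.9 kg.
Tool frame: the origin (TCP) lies midway between the tips of the shut fingers; the grasp point (between the pads) lies 19 mm behind it (tcp_to_grasp is the distance from the TCP to the grasp point, in m); z points along the fingers, y is the line along which they close (so a half turn about z gives the same grasp; the last joint's range is limited). The gripper opens to 94 mm and grips with 3 to 60 N. Pads are 16 mm wide; open, the fingers measure 119 mm over their backs; the gripper's body (75 mm by 177 mm) begins 78 mm behind the grasp point.
Start: joints at [-1.167, 0.417, -0.01, 1.614, 0.005, 1.111, -0.053], TCP at [0.269, 0.564, 0.205] pointing down, gripper open.
Joint ranges: [-2.81, 2.81], [-0.39, 2.02], [-1.27, 1.25], [0.06, 2.57], [-1.19, 4.33], [0.19, 2], [-2.82, 2.82]. Speed limits (rad/s): [1.89, 1.89, 2.39, 2.39, 3.01, 3.01, 3.01].

### API

Orientations are given as [roll, pitch, yaw] about the fixed x, y, z axes, in that order (R = Rz(yaw) Ry(pitch) Rx(roll)).
In Python, from workcell import * gives the robot as it stands.
- The arm moves only by the tool jog_arm, never from a script. Its argument "series" is a list of rows, each a list of 6 numbers: the shift along the tool's x, y, z in units of 0.6 m (1.0 is 0.6 m), then the turn, a rotation vector about the tool's x, y, z in units of 180 degrees (1.0 is 180 degrees). A call has 1 to 5 rows; each row is the pose to reach, as a shift and turn from the pose commanded when the call began, along the tool's axes at that moment, turning the shorter way round; what a row does not reach only later rows make up. A row lasts 1/12 s, in which the tool goes at most 41.7 mm and 7.16 degrees, less where a joint would pass 70% of its speed; a pose out of reach is approached as far as the arm can. A call with a number of a shift or a turn outside -1 to 1 is refused whole. A call with a gripper value outside its range is refused whole. "claw" is the gripper's target within -1 to 1 (shut at 1, half-way at 0, fully open at -1), set as the call begins (left out, the last holds). The fingers move at their own pace and stop on an object; "squeeze" is the grip in N (left out, the last holds). Time passes only in rows, so rows that repeat a pose let the fingers close. It gives the time, the measured TCP pose, the force, the opening and the grip force at its end, in the units of the state.
- get_state(): the state, without advancing time (a new reading comes with each control period).
- get_image(name): name is "scene" or "top"; returns a dict with "image" (384x512x3 uint8, red, green, blue), "K" (3x3 intrinsics, pixels), "k1" (the pictures are not rectified: a ray, as slopes to the right and down, at radius r is drawn at 1 + k1 r^2 times it, then the intrinsics apply), "camera_from_world" (4x4, takes a point from world to camera coordinates). Camera axes: x right, y down, z forward; pixel columns grow to the right and rows downward; lengths in m; the calibration is good to about 2 mm. A picture is of the moment at which its call begins. There is no depth.
- finish_job(): hands the job in; it is judged then, once.
The state is a dict: "clock": time; "joint_positions": joint angles; "qvel": joint speeds; "effort": joint torques, N m; "tool_pos": TCP position; "tcp_rot": TCP orientation; "force": force on the tool from outside, world axes, zero at the start; "torque": the same for the moment, N m; "grip_width": finger opening in m; "gripper_force": force on a finger pad.
Only numpy, scipy, OpenCV 4.12 (cv2) and the standard library are available. Lean on these libraries where they do the work, as an engineer would, in place of code of your own. Each camera call takes 0.05 s, during which the arm holds its last target. There are 200 camera calls.

## Working session

There is one attempt and no reset: what is moved stays moved. The work goes in short steps, Python scripts to look and compute and a tool call to move; the robot and the scene stay as the last step left them, time stands still between calls to the robot, and variables do not carry over. Pictures are saved under pics/ and viewed, at most 10 in all, crops included, and the job is handed in when it is done.

Besides the shell and the picture viewer there is one more tool, called as name(argument=value, ...), one argument or row to a line, values as JSON. jog_arm: Moves the arm, as the interface text tells. Shifts and turns lie within -1 to 1; 1 stands for 0.6 m of shift or 180 degrees of turn. Its arguments: {"type":"object","properties":{"series":{"type":"array","items":{"type":"array","items":{"type":"number","minimum":-1,"maximum":1}}},"claw":{"type":"number"},"squeeze":{"type":"number"}},"required":["series"]}

```bash
mkdir -p pics; ls; python3 - <<'E'
from workcell import *
import cv2,numpy as np
s=get_state();print({k:np.round(v,3).tolist() for k,v in s.items()})
for n in("scene","top"):
    d=get_image(n);cv2.imwrite(f"pics/{n}0.png",d["image"][:,:,::-1]);np.savez(f"{n}0.npz",**d)
    print(n,d["K"],d["k1"],np.round(d["camera_from_world"],3))
E
```

```text
pics
{'clock': 0.0, 'joint_positions': [-1.166, 0.418, -0.01, 1.614, 0.005, 1.111, -0.053], 'qvel': [0.002, 0.002, 0.001, 0.001, -0.002, 0.0, -0.0], 'effort': [-0.002, -85.123, 0.637, -42.6, -0.049, 0.019, 0.0], 'tool_pos': [0.269, 0.564, 0.205], 'tcp_rot': [-3.14, 0.0, 2.696], 'force': [1.037, -0.293, 0.246], 'torque': [-0.02, -0.034, 0.03], 'gripper_force': 0.0, 'grip_width': 0.094}
scene [[418.57670735   0.         255.61642143]
 [  0.         418.57670735 198.54004396]
 [  0.           0.           1.        ]] -0.05236529864971896 [[ 0.448  0.894  0.019 -0.373]
 [ 0.674 -0.324 -0.664 -0.295]
 [-0.587  0.311 -0.747  1.429]
 [ 0.     0.     0.     1.   ]]
top [[491.21396341   0.         253.12988643]
 [  0.         491.21396341 196.73187999]
 [  0.           0.           1.        ]] 0.0021320591838647463 [[-0.004 -1.    -0.005  0.129]
 [-0.999  0.004 -0.045  0.603]
 [ 0.045  0.005 -0.999  1.308]
 [ 0.     0.     0.     1.   ]]
```

View pics/scene0.png

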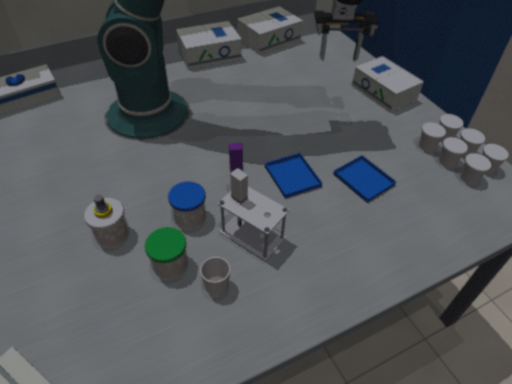

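View pics/top0.png

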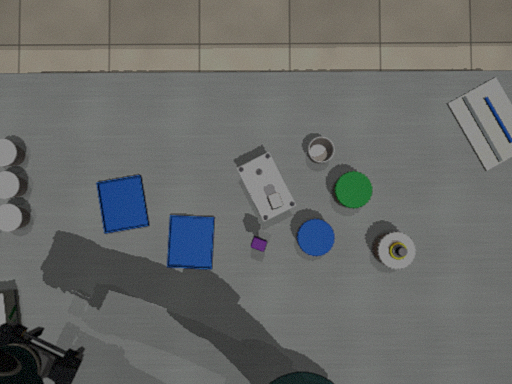

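```bash
cat > h.py <<'E'
from workcell import *
import cv2,numpy as np
from scipy.spatial.transform import Rotation as R
def dist(d):return np.array([float(d["k1"]),0,0,0,0])
def ray(d,px):
    T=d["camera_from_world"];u=cv2.undistortPoints(np.array([[px]],float),d["K"],dist(d))[0,0]
    return -T[:3,:3].T@T[:3,3],T[:3,:3].T@np.array([u[0],u[1],1])
def onz(d,px,z):
    o,v=ray(d,px);return o+v*(z-o[2])/v[2]
def proj(d,P):
    T=d["camera_from_world"];return cv2.projectPoints(np.array(P,float).reshape(-1,1,3),cv2.Rodrigues(T[:3,:3])[0],T[:3,3],d["K"],dist(d))[0][:,0]
def blobs(d,lo,hi,amin=15):
    m=cv2.inRange(cv2.cvtColor(d["image"],cv2.COLOR_RGB2HSV),lo,hi)
    n,l,s,c=cv2.connectedComponentsWithStats(m)
    return [(c[i].round(1),s[i],cv2.findContours((l==i).astype('u1'),0,2)[0][0]) for i in range(1,n) if s[i][4]>=amin]
def snap(n,tag):
    d=get_image(n);cv2.imwrite(f"pics/{tag}.png",d["image"][:,:,::-1]);np.savez(f"{tag}.npz",**d);return d
def load(t):return dict(np.load(t+".npz"))
def todo(target,rot=None):
    "jog units from present pose to target tcp / orientation"
    s=get_state();A=R.from_euler('xyz',s["tcp_rot"])
    t=A.inv().apply(np.array(target)-s["tool_pos"])/0.6
    r=np.zeros(3) if rot is None else (A.inv()*R.from_euler('xyz',rot)).as_rotvec()/np.pi
    return np.round(np.r_[t,r],4).tolist()
E
python3 - <<'E'
from h import *
t=load("top0");s=load("scene0")
for nm,d in(("top",t),("scene",s)):
    print(nm)
    for c,lo,hi in(("yel",(22,110,60),(35,255,255)),("blue",(100,150,60),(120,255,255)),("green",(55,150,60),(75,255,255)),("purp",(125,80,40),(160,255,255))):
        for b in blobs(d,lo,hi): print(c,b[0],b[1],onz(d,b[0],0.1 if c!="blue" else .09).round(3),cv2.minAreaRect(b[2]))
def crop(d,x,y,w=66,h=50):return cv2.resize(d["image"][y:y+h,x:x+w,::-1],(396,300),interpolation=cv2.INTER_CUBIC)
cv2.imwrite("pics/c.png",np.vstack([np.hstack([crop(t,365,225),crop(t,230,140,112,85)]),np.hstack([crop(s,75,190),crop(s,200,165,112,85)])]))
E
```

```text
top
yel [395.4 250. ] [389 242  17  18  88] [ 0.464 -0.229  0.1  ] ((396.7377624511719, 250.3597412109375), (15.681278228759766, 17.11688804626465), 6.340191841125488)
blue [498.3 119.6] [485  98  27  44 139] [ 0.794 -0.499  0.09 ] ((498.1924743652344, 119.38717651367188), (50.24471664428711, 2.9153242111206055), 59.620872497558594)
blue [122.4 203.6] [  97  175   52   58 2254] [0.584 0.458 0.09 ] ((122.09458923339844, 203.5675811767578), (51.78567886352539, 44.387725830078125), 80.53767395019531)
blue [190.3 241.8] [ 167  215   47   54 2301] [0.486 0.285 0.09 ] ((190.27072143554688, 241.85635375976562), (44.35965347290039, 52.138362884521484), 3.012787342071533)
blue [315.2 237. ] [ 297  219   37   37 1067] [ 0.497 -0.03   0.09 ] ((315.0, 237.0), (36.0, 36.0), 90.0)
green [352.9 189.4] [ 335  171   37   37 1032] [ 0.617 -0.125  0.1  ] ((352.8000183105469, 189.60000610351562), (35.7770881652832, 35.77708435058594), 63.43495178222656)
purp [258.4 243.7] [251 237  16  14 158] [0.481 0.113 0.1  ] ((258.29998779296875, 243.6000213623047), (14.230247497558594, 11.067971229553223), 18.4349
[... 773 characters left out ...]
0312), (8.134893417358398, 16.703645706176758), 77.47119140625)
blue [292.5 174.6] [ 265  153   57   44 1480] [0.552 0.249 0.09 ] ((292.8660583496094, 173.76129150390625), (49.054847717285156, 38.12948989868164), 56.88865280151367)
blue [364.6 177.9] [ 334  157   61   45 1377] [0.645 0.417 0.09 ] ((364.1674499511719, 177.3006591796875), (54.05876541137695, 33.20096206665039), 40.0302619934082)
blue [186.3 195.6] [169 182  36  29 815] [ 0.5   -0.032  0.09 ] ((186.5, 196.0), (28.0, 35.0), 90.0)
green [165. 244.] [ 146  228   39   33 1033] [ 0.627 -0.129  0.1  ] ((165.0, 244.0), (32.0, 38.0), 90.0)
purp [235.7 154.8] [229 142  14  28 330] [0.426 0.14  0.1  ] ((235.5, 155.5), (27.0, 13.0), 90.0)
```

View pics/c.png

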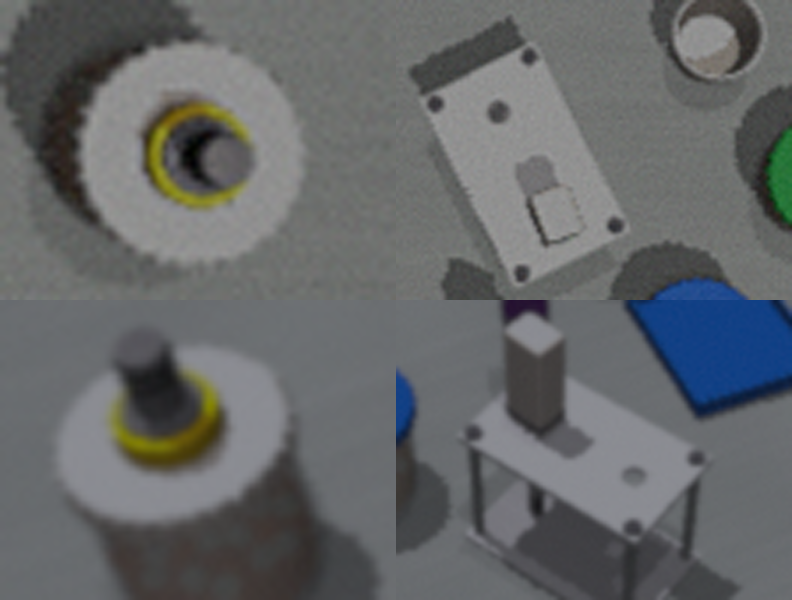

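```bash
python3 - <<'E'
from h import *
t=load("top0");s=load("scene0")
# jar lid and handle: bright low-sat masks
def bright(d,x,y,w,h,th):
    g=cv2.GaussianBlur(d["image"],(3,3),0)[y:y+h,x:x+w].max(2)
    print("otsu",cv2.threshold(g,0,255,8)[0],np.percentile(g,[5,25,50,75,95]))
    m=(g>th).astype('u1');cs=cv2.findContours(m,0,2,offset=(x,y))[0];return max(cs,key=cv2.contourArea)
c=bright(t,373,228,48,44,140);e=cv2.minEnclosingCircle(c);print("lid",e,cv2.fitEllipse(c),onz(t,e[0],.092).round(4))
for b in blobs(t,(22,110,60),(35,255,255)):
    e=cv2.fitEllipse(cv2.convexHull(b[2]));print("collar",e,onz(t,e[0],.1045).round(4))
for b in blobs(s,(22,110,60),(35,255,255)):
    e=cv2.fitEllipse(cv2.convexHull(b[2]));print("collarS",e,onz(s,e[0],.1045).round(4))
print("plug top",onz(t,(365+226/6-.4,225+160/6-.4),.144),onz(s,(75+143/6-.4,190+(350-300)/6-.4),.144))
f=396/112
cp=lambda u,v:((u-396)/f+230-.4,v/f+140-.4)
for z in(.115,):
    P=[onz(t,cp(*q),z) for q in((529,56),(436,104),(616,226),(522,272))];C=np.mean(P,0)
    H=onz(t,cp(498,112),z);print("rack",C.round(4),"hole",H.round(4),np.linalg.norm(H-C),"probe",(2*C-H).round(4))
    print("rack yaw",np.degrees(np.arctan2(*(P[0]-P[2])[1::-1])),np.degrees(np.arctan2(*(P[1]-P[3])[1::-1])))
g=t["image"].max(2)[188:214,262:290];print(g[::1,::1])
b=[b for b in blobs(t,(100,150,60),(120,255,255)) if abs(b[0][0]-190)<3][0];print("tray",onz(t,b[0],.01).round(3))
b=[b for b in blobs(t,(125,80,40),(160,255,255))][0];print("purple",b[1],onz(t,b[0],.18).round(3))
print("purple bottom/top scene",onz(s,(236,172),.0).round(3),onz(s,(236,147),.19).round(3))
E
```

```text
otsu 94.0 [ 48.  98. 114. 143. 145.]
lid ((396.6666564941406, 250.3333282470703), 17.384634017944336) ((396.6571350097656, 250.1606903076172), (33.23588180541992, 34.04488754272461), 129.5657501220703) [ 0.463  -0.2343  0.092 ]
collar ((397.5261535644531, 250.43028259277344), (16.88718032836914, 17.3300838470459), 131.90357971191406) [ 0.4635 -0.2329  0.1045]
collarS ((102.52349090576172, 209.51454162597656), (14.91971206665039, 17.707168579101562), 70.45695495605469) [ 0.4684 -0.2335  0.1045]
plug top [ 0.46405242 -0.2329144   0.144     ] [ 0.46628988 -0.23262711  0.144     ]
rack [0.6249 0.0933 0.115 ] hole [0.6619 0.1126 0.115 ] 0.04173144644439031 probe [0.5879 0.074  0.115 ]
rack yaw 26.68813760034697 26.842178624217034
[[146 133 114 112 117 111 115 116 117 112 112 111 125 146 147 142 145 144
  145 147 145 144 146 148 148 132 120 114]
 [145 133 110 114 113 117 114 113 115 117 116 113 125 148 149 147 147 146
  144 150 142 143 147 145 146 138 122 114]
 [146 138 111 114 117 115 115 118 112 115 115 116 115 134 149 144 148 144
  146 147 146 151 148 146 147 142 138 122]
 [147 144 130 
[... 2115 characters left out ...]
46 148 144 139 109  82 111 132 131 135 140 149 146
  145 151 143 144 145 145 144 141 121 114]
 [144 145 140 148 144 145 151 148 146 146 130 145 145 147 146 147 147 145
  148 145 149 151 150 142 127 115 104 104]
 [141 145 149 146 146 143 144 145 147 149 144 151 147 147 147 148 148 145
  146 148 145 144 125 112 106 102  96 100]
 [148 145 147 147 144 145 146 148 141 144 146 146 143 146 148 149 147 149
  147 137 128 115 105  94  97 104 100  97]
 [145 145 145 146 150 147 148 145 142 149 141 146 144 146 148 144 145 137
  123 115 104  99  97  99  99  99  99 101]]
tray [0.483 0.296 0.01 ]
purple [251 237  16  14 158] [0.485 0.114 0.18 ]
purple bottom/top scene [0.395 0.154 0.   ] [0.491 0.113 0.19 ]
```

```bash
cat >> h.py <<'E'
def chain(*way):
    "way: (x,y,z,yaw_deg) legs; prints one jog row per call, start at measured pose"
    s=get_state();p=s["tool_pos"];A=R.from_euler('xyz',s["tcp_rot"])
    for w in way:
        B=R.from_euler('xyz',[np.pi,0,np.radians(w[3])]);q=np.array(w[:3]);rv=(A.inv()*B).as_rotvec()
        print(np.round(np.r_[A.inv().apply(q-p)/.6,rv/np.pi],4).tolist(),"mm %.0f deg %.1f"%(np.linalg.norm(q-p)*1e3,np.degrees(np.linalg.norm(rv))))
        p,A=q,B
E
python3 - <<'E'
from h import *
t=load("top0")
print("handle top",onz(t,(275.1,199.9),.2).round(4))
chain((.33,.42,.28,126),(.38,.25,.28,98),(.40,.08,.28,70),(.43,-.08,.28,45),(.4645,-.233,.26,24))
E
```

```text
handle top [0.587  0.0749 0.2   ]
[-0.1944, -0.1725, -0.125, -0.0003, 0.0001, 0.1581] mm 173 deg 28.5
[-0.2782, -0.0991, -0.0, -0.0, -0.0, 0.1556] mm 177 deg 28.0
[-0.2852, -0.0064, -0.0, 0.0, -0.0, 0.1556] mm 171 deg 28.0
[-0.2335, 0.1382, 0.0, 0.0, -0.0, 0.1389] mm 163 deg 25.0
[-0.1397, 0.221, 0.0333, -0.0, -0.0, 0.1167] mm 158 deg 21.0
```

jog_arm(
  series=[
    [-0.1944, -0.1725, -0.125, 0, 0, 0.158],
    [-0.1944, -0.1725, -0.125, 0, 0, 0.158],
    [-0.1944, -0.1725, -0.125, 0, 0, 0.158],
    [-0.1944, -0.1725, -0.125, 0, 0, 0.158],
    [-0.1944, -0.1725, -0.125, 0, 0, 0.158],
  ],
)

```text
clock: 0.52
tool_pos: [0.3337, 0.4156, 0.2835]
tcp_rot: [3.138, -0.0, 2.185]
force: [0.4, -0.4, 0.5]
grip_width: 0.0941
gripper_force: 0.0
```

jog_arm(
  series=[
    [-0.278, -0.099, 0, 0, 0, 0.156],
    [-0.278, -0.099, 0, 0, 0, 0.156],
    [-0.278, -0.099, 0, 0, 0, 0.156],
    [-0.278, -0.099, 0, 0, 0, 0.156],
    [-0.278, -0.099, 0, 0, 0, 0.156],
  ],
)

```text
clock: 0.93
tool_pos: [0.3816, 0.2448, 0.2806]
tcp_rot: [3.141, 0.0, 1.696]
force: [1.4, 0.2, 0.3]
grip_width: 0.0942
gripper_force: 0.0
```

jog_arm(
  series=[
    [-0.285, -0.006, 0, 0, 0, 0.156],
    [-0.285, -0.006, 0, 0, 0, 0.156],
    [-0.285, -0.006, 0, 0, 0, 0.156],
    [-0.285, -0.006, 0, 0, 0, 0.156],
    [-0.285, -0.006, 0, 0, 0, 0.156],
  ],
)

```text
clock: 1.35
tool_pos: [0.4005, 0.0745, 0.2807]
tcp_rot: [3.141, -0.0, 1.205]
force: [0.5, -0.0, 0.2]
grip_width: 0.0941
gripper_force: 0.0
```

jog_arm(
  series=[
    [-0.2335, 0.138, 0, 0, 0, 0.139],
    [-0.2335, 0.138, 0, 0, 0, 0.139],
    [-0.2335, 0.138, 0, 0, 0, 0.139],
    [-0.2335, 0.138, 0, 0, 0, 0.139],
    [-0.2335, 0.138, 0, 0, 0, 0.139],
  ],
)

```text
clock: 1.77
tool_pos: [0.4299, -0.0857, 0.2808]
tcp_rot: [3.14, 0.0, 0.771]
force: [0.4, -0.2, -0.7]
grip_width: 0.094
gripper_force: 0.0
```

jog_arm(
  series=[
    [-0.14, 0.221, 0.033, 0, 0, 0.117],
    [-0.14, 0.221, 0.033, 0, 0, 0.117],
    [-0.14, 0.221, 0.033, 0, 0, 0.117],
    [-0.14, 0.221, 0.033, 0, 0, 0.117],
    [-0.14, 0.221, 0.033, 0, 0, 0.117],
  ],
  claw=-0.2,
)

```text
clock: 2.18
tool_pos: [0.463, -0.2382, 0.2597]
tcp_rot: [3.14, 0.003, 0.409]
force: [0.4, -0.9, -1.2]
grip_width: 0.0641
gripper_force: 0.0
```

```bash
python3 - <<'E'
from h import *
s=get_state();print(s["clock"],s["tool_pos"].round(4) if hasattr(s["tool_pos"],'round') else s["tool_pos"],s["tcp_rot"],s["grip_width"])
chain((.4645,-.233,.165,24),(.4645,-.233,.165,24))
E
```

```text
2.1833 [ 0.463  -0.2382  0.2597] [3.13957185e+00 2.96932643e-03 4.09430842e-01] 0.06413627340671792
[0.0062, -0.0074, 0.1579, 0.0006, 0.0009, -0.003] mm 95 deg 0.6
[0.0, 0.0, 0.0, 0.0, 0.0, 0.0] mm 0 deg 0.0
```

jog_arm(
  series=[
    [0.006, -0.007, 0.158, 0, 0, 0],
    [0.006, -0.007, 0.158, 0, 0, 0],
    [0.006, -0.007, 0.158, 0, 0, 0],
    [0.006, -0.007, 0.158, 0, 0, 0],
    [0.006, -0.007, 0.158, 0, 0, 0],
  ],
)

```text
clock: 2.6
tool_pos: [0.4655, -0.2277, 0.167]
tcp_rot: [3.141, 0.0, 0.415]
force: [-0.2, -0.7, 0.2]
grip_width: 0.0566
gripper_force: 0.0
```

```bash
python3 - <<'E'
from h import *
t=snap("top","top1");s=snap("scene","scene1")
st=get_state();print(st["tool_pos"],st["tcp_rot"])
def crop(d,x,y,w=80,h=60):return cv2.resize(d["image"][y:y+h,x:x+w,::-1],(400,300),interpolation=cv2.INTER_CUBIC)
cv2.imwrite("pics/c1.png",np.hstack([crop(t,360,220),crop(s,65,170)]))
print(proj(t,[st["tool_pos"]]),proj(s,[st["tool_pos"]]))
E
```

```text
[ 0.46625311 -0.22793866  0.16798363] [ 3.13994774e+00 -2.08721393e-03  4.15309779e-01]
[[403.16578523 251.00491025]] [[ 97.76182803 190.353887  ]]
```

View pics/c1.png

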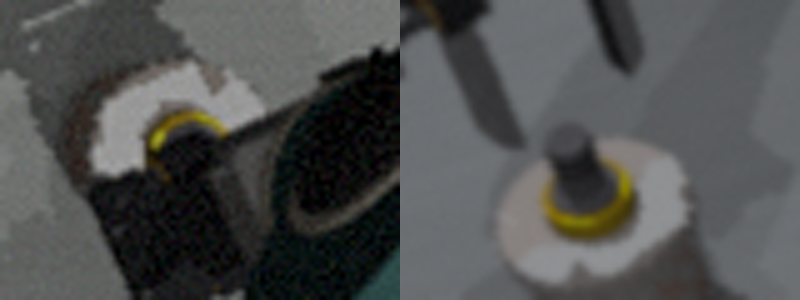

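```bash
python3 - <<'E'
from h import *
st=get_state();print(st["tool_pos"])
chain((.465,-.233,.116,24))
E
```

```text
[ 0.46625311 -0.22793866  0.16798363]
[-0.0055, 0.0067, 0.0866, 0.0005, -0.0007, -0.0011] mm 52 deg 0.3
```

jog_arm(
  series=[
    [-0.0055, 0.0067, 0, 0, 0, 0],
    [-0.0055, 0.0067, 0.03, 0, 0, 0],
    [-0.0055, 0.0067, 0.06, 0, 0, 0],
    [-0.0055, 0.0067, 0.087, 0, 0, 0],
    [-0.0055, 0.0067, 0.087, 0, 0, 0],
  ],
)

```text
clock: 3.12
tool_pos: [0.4632, -0.2323, 0.1126]
tcp_rot: [-3.141, 0.001, 0.415]
force: [-0.8, 0.3, -0.8]
grip_width: 0.0566
gripper_force: 0.0
```

jog_arm(
  series=[
    [0, 0, 0, 0, 0, 0],
    [0, 0, 0, 0, 0, 0],
    [0, 0, 0, 0, 0, 0],
  ],
)

```text
clock: 3.37
tool_pos: [0.4645, -0.2329, 0.115]
tcp_rot: [3.14, -0.002, 0.415]
force: [-0.2, -0.4, -0.3]
grip_width: 0.0562
gripper_force: 0.0
```

Close gently in stages.

jog_arm(
  series=[
    [0, 0, 0, 0, 0, 0],
    [0, 0, 0, 0, 0, 0],
    [0, 0, 0, 0, 0, 0],
    [0, 0, 0, 0, 0, 0],
    [0, 0, 0, 0, 0, 0],
  ],
  claw=0.45,
  squeeze=5,
)

```text
clock: 3.78
tool_pos: [0.4638, -0.2325, 0.1138]
tcp_rot: [3.141, 0.0, 0.415]
force: [-0.6, 0.1, 0.7]
grip_width: 0.0275
gripper_force: 0.0
```

jog_arm(
  series=[
    [0, 0, 0, 0, 0, 0],
    [0, 0, 0, 0, 0, 0],
    [0, 0, 0, 0, 0, 0],
    [0, 0, 0, 0, 0, 0],
    [0, 0, 0, 0, 0, 0],
  ],
  claw=1,
)

```text
clock: 4.2
tool_pos: [0.4638, -0.2325, 0.1137]
tcp_rot: [3.141, 0.0, 0.415]
force: [-0.5, -0.1, 2.1]
grip_width: 0.0219
gripper_force: 5.0
```

```bash
python3 - <<'E'
from h import *
for i in range(3):
    get_image("top");st=get_state();print(st["tool_pos"],st["grip_width"],st["gripper_force"],np.round(st["force"],2))
E
```

```text
[ 0.46384654 -0.23253968  0.1137341 ] 0.022353318787718277 5.000019147992134 [ 0.02 -0.18  2.11]
[ 0.46383439 -0.23254469  0.11371541] 0.021554044552627324 5.000030994415283 [-1.13 -0.37  1.95]
[ 0.46383574 -0.23251617  0.11372719] 0.02198438370369952 5.000065416097641 [1.13 0.55 2.15]
```

jog_arm(
  series=[
    [0, 0, -0.01, 0, 0, 0],
    [0, 0, -0.03, 0, 0, 0],
    [0, 0, -0.05, 0, 0, 0],
    [0, 0, -0.07, 0, 0, 0],
    [0, 0, -0.09, 0, 0, 0],
  ],
  squeeze=10,
)

```text
clock: 4.77
tool_pos: [0.464, -0.2326, 0.1694]
tcp_rot: [3.141, -0.001, 0.415]
force: [-0.8, -0.4, 0.2]
grip_width: 0.0218
gripper_force: 10.0
```

jog_arm(
  series=[
    [0, 0, -0.05, 0, 0, 0],
    [0, 0, -0.1, 0, 0, 0],
    [0, 0, -0.19, 0, 0, 0],
    [0, 0, -0.19, 0, 0, 0],
    [0, 0, -0.19, 0, 0, 0],
  ],
)

```text
clock: 5.18
tool_pos: [0.4649, -0.2333, 0.286]
tcp_rot: [3.138, -0.005, 0.415]
force: [-0.7, -0.1, 0.4]
grip_width: 0.0218
gripper_force: 10.0
```

```bash
python3 - <<'E'
from h import *
st=get_state();print(st["tool_pos"],st["grip_width"])
s=snap("scene","scene2")
for b in blobs(s,(22,110,60),(35,255,255)): print(b[0],b[1])
chain((.468,-.06,.28,24),(.473,.12,.28,24),(.483,.296,.26,24),(.483,.296,.1,24),(.483,.296,.040,24))
E
```

```text
[ 0.46492896 -0.23327474  0.28596804] 0.02178744904775353
[102.4 209.3] [ 94 202  18  16 208]
[0.1217, -0.2609, 0.0063, 0.0005, -0.001, -0.0012] mm 173 deg 0.3
[0.1296, -0.2707, -0.0, 0.0, 0.0, 0.0] mm 180 deg 0.0
[0.1345, -0.2612, 0.0333, 0.0, 0.0, 0.0] mm 177 deg 0.0
[0.0, -0.0, 0.2667, 0.0, 0.0, 0.0] mm 160 deg 0.0
[0.0, -0.0, 0.1, 0.0, 0.0, 0.0] mm 60 deg 0.0
```

jog_arm(
  series=[
    [0.122, -0.261, 0.006, 0, 0, 0],
    [0.122, -0.261, 0.006, 0, 0, 0],
    [0.122, -0.261, 0.006, 0, 0, 0],
    [0.122, -0.261, 0.006, 0, 0, 0],
    [0.122, -0.261, 0.006, 0, 0, 0],
  ],
)

```text
clock: 5.65
tool_pos: [0.467, -0.0531, 0.2772]
tcp_rot: [-3.14, 0.001, 0.422]
force: [-0.4, -0.1, -0.0]
grip_width: 0.0217
gripper_force: 10.0
```

jog_arm(
  series=[
    [0.13, -0.271, 0, 0, 0, 0],
    [0.13, -0.271, 0, 0, 0, 0],
    [0.13, -0.271, 0, 0, 0, 0],
    [0.13, -0.271, 0, 0, 0, 0],
    [0.13, -0.271, 0, 0, 0, 0],
  ],
)

```text
clock: 6.07
tool_pos: [0.4723, 0.1262, 0.2771]
tcp_rot: [-3.141, 0.002, 0.421]
force: [0.1, 0.5, 1.0]
grip_width: 0.0221
gripper_force: 10.0
```

jog_arm(
  series=[
    [0.1345, -0.261, 0.033, 0, 0, 0],
    [0.1345, -0.261, 0.033, 0, 0, 0],
    [0.1345, -0.261, 0.033, 0, 0, 0],
    [0.1345, -0.261, 0.033, 0, 0, 0],
    [0.1345, -0.261, 0.033, 0, 0, 0],
  ],
)

```text
clock: 6.48
tool_pos: [0.4822, 0.3024, 0.256]
tcp_rot: [-3.142, 0.003, 0.421]
force: [-0.2, 0.2, -0.4]
grip_width: 0.0217
gripper_force: 10.0
```

jog_arm(
  series=[
    [0, 0, 0.06, 0, 0, 0],
    [0, 0, 0.13, 0, 0, 0],
    [0, 0, 0.2, 0, 0, 0],
    [0, 0, 0.25, 0, 0, 0],
    [0, 0, 0.267, 0, 0, 0],
  ],
)

```text
clock: 6.9
tool_pos: [0.4818, 0.2946, 0.0932]
tcp_rot: [3.139, 0.007, 0.415]
force: [-0.2, -0.8, -0.8]
grip_width: 0.0219
gripper_force: 10.0
```

jog_arm(
  series=[
    [0, 0, 0, 0, 0, 0],
    [0, 0, 0, 0, 0, 0],
  ],
)

```text
clock: 7.07
tool_pos: [0.4846, 0.2963, 0.0989]
tcp_rot: [3.141, -0.0, 0.415]
force: [-0.5, 0.3, 1.7]
grip_width: 0.0218
gripper_force: 10.0
```

```bash
python3 - <<'E'
from h import *
st=get_state();print(st["tool_pos"],st["grip_width"])
chain((.483,.296,.040,24),)
t=snap("top","top2");s=snap("scene","scene3")
for d in(t,s):
  for b in blobs(d,(22,110,60),(35,255,255)):
    h=cv2.convexHull(b[2]);e=cv2.fitEllipse(h);print(b[0],b[1],e,onz(d,e[0],.106).round(4),cv2.minEnclosingCircle(h))
  m=cv2.inRange(cv2.cvtColor(d["image"],cv2.COLOR_RGB2HSV),(22,110,60),(35,255,255))
  c,h=cv2.findContours(m,cv2.RETR_CCOMP,cv2.CHAIN_APPROX_NONE)
  for i,k in enumerate(c):
    if h[0,i,3]>=0 and len(k)>5: e=cv2.fitEllipse(k);print("hole",e,onz(d,e[0],.106).round(4),cv2.contourArea(k))
E
```

```text
[0.48464014 0.29633303 0.09891965] 0.021771532642314156
[-0.0027, -0.0006, 0.0982, 0.0001, -0.0, -0.0013] mm 59 deg 0.2
[397.5 250.2] [389 242  18  17 185] ((397.5212707519531, 250.29934692382812), (16.751094818115234, 17.467283248901367), 110.6114730834961) [ 0.464  -0.2324  0.106 ] ((397.4375, 250.5), 8.800180435180664)
hole ((397.75067138671875, 250.52618408203125), (9.075998306274414, 9.483838081359863), 140.1589813232422) [ 0.4634 -0.233   0.106 ] 66.0
[102.4 209.4] [ 94 202  18  16 204] ((102.35638427734375, 209.37721252441406), (15.282804489135742, 17.80767250061035), 74.99054718017578) [ 0.4692 -0.2337  0.106 ] ((102.31818389892578, 209.22727966308594), 8.768233299255371)
hole ((101.8971176147461, 209.2725372314453), (4.542477130889893, 8.44294261932373), 73.74148559570312) [ 0.4684 -0.2346  0.106 ] 28.0
```

jog_arm(
  series=[
    [0, 0, 0.03, 0, 0, 0],
    [0, 0, 0.06, 0, 0, 0],
    [0, 0, 0.085, 0, 0, 0],
    [0, 0, 0.1, 0, 0, 0],
    [0, 0, 0.1, 0, 0, 0],
  ],
)

```text
clock: 7.58
tool_pos: [0.4841, 0.2964, 0.0379]
tcp_rot: [3.142, 0.0, 0.415]
force: [0.4, -0.5, -0.5]
grip_width: 0.0213
gripper_force: 10.0
```

jog_arm(
  series=[
    [0, 0, 0, 0, 0, 0],
    [0, 0, 0.003, 0, 0, 0],
    [0, 0, 0.003, 0, 0, 0],
  ],
)

```text
clock: 7.83
tool_pos: [0.4846, 0.2968, 0.0371]
tcp_rot: [-3.141, -0.001, 0.415]
force: [-0.2, 0.2, -1.1]
grip_width: 0.0216
gripper_force: 10.0
```

jog_arm(
  series=[
    [0, 0, 0, 0, 0, 0],
    [0, 0, 0, 0, 0, 0],
    [0, 0, 0, 0, 0, 0],
    [0, 0, 0, 0, 0, 0],
    [0, 0, 0, 0, 0, 0],
  ],
  claw=0,
)

```text
clock: 8.25
tool_pos: [0.4842, 0.2964, 0.0363]
tcp_rot: [3.142, -0.0, 0.415]
force: [-0.3, 0.0, 0.6]
grip_width: 0.0467
gripper_force: 0.0
```

jog_arm(
  series=[
    [0, 0, -0.03, 0, 0, 0],
    [0, 0, -0.1, 0, 0, 0],
    [0, 0, -0.16, 0, 0, 0],
    [0, 0, -0.23, 0, 0, 0],
    [0, 0, -0.3, 0, 0, 0],
  ],
)

```text
clock: 8.67
tool_pos: [0.4838, 0.2959, 0.2174]
tcp_rot: [3.141, 0.001, 0.415]
force: [-0.1, 0.5, 0.8]
grip_width: 0.0467
gripper_force: 0.0
```

jog_arm(
  series=[
    [0, 0, -0.1, 0, 0, 0],
    [0, 0, -0.1, 0, 0, 0],
    [0, 0, -0.1, 0, 0, 0],
  ],
)

```text
clock: 8.92
tool_pos: [0.4857, 0.2972, 0.2804]
tcp_rot: [-3.14, -0.006, 0.415]
force: [1.0, -0.5, -0.3]
grip_width: 0.0473
gripper_force: 0.0
```

```bash
python3 - <<'E'
from h import *
st=get_state();print(st["tool_pos"],st["grip_width"])
chain((.55,.2,.28,24),(.588,.0745,.25,24),(.588,.0745,.146,24))
s=snap("scene","scene4");t=snap("top","top3")
cv2.imwrite("pics/c4.png",cv2.resize(s["image"][140:265,200:345,::-1],None,fx=4,fy=4))
E
```

```text
[0.48570757 0.29716156 0.28040189] 0.04729998730251281
[0.0328, 0.1914, 0.0005, -0.0006, -0.0021, -0.0013] mm 117 deg 0.5
[-0.0272, 0.2168, 0.05, 0.0, 0.0, 0.0] mm 135 deg 0.0
[0.0, -0.0, 0.1733, 0.0, 0.0, 0.0] mm 104 deg 0.0
```

View pics/c4.png

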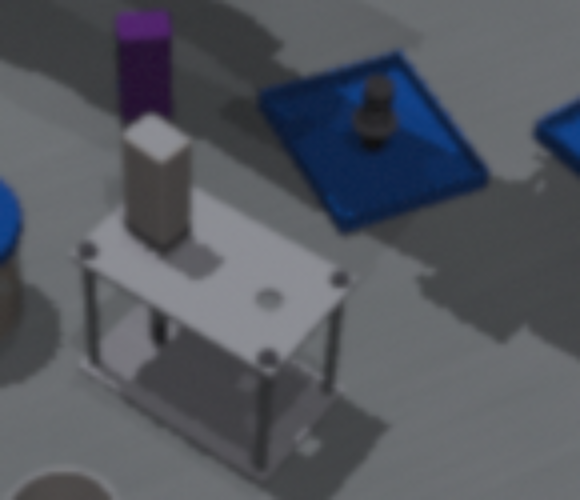

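jog_arm(
  series=[
    [0.033, 0.191, 0, 0, 0, 0],
    [0.033, 0.191, 0, 0, 0, 0],
    [0.033, 0.191, 0, 0, 0, 0],
    [0.033, 0.191, 0, 0, 0, 0],
  ],
  claw=-0.3,
)

```text
clock: 9.35
tool_pos: [0.5509, 0.1926, 0.2744]
tcp_rot: [3.139, 0.002, 0.407]
force: [0.6, -0.1, -0.1]
grip_width: 0.0613
gripper_force: 0.0
```

jog_arm(
  series=[
    [-0.027, 0.217, 0.04, 0, 0, 0],
    [-0.027, 0.217, 0.04, 0, 0, 0],
    [-0.027, 0.217, 0.04, 0, 0, 0],
    [-0.027, 0.217, 0.04, 0, 0, 0],
    [-0.027, 0.217, 0.04, 0, 0, 0],
  ],
)

```text
clock: 9.77
tool_pos: [0.5859, 0.0698, 0.2498]
tcp_rot: [3.141, 0.003, 0.41]
force: [-0.0, 1.1, 0.5]
grip_width: 0.0611
gripper_force: 0.0
```

jog_arm(
  series=[
    [0, 0, 0, 0, 0, 0],
    [0, 0, 0, 0, 0, 0],
  ],
)

```text
clock: 9.93
tool_pos: [0.5858, 0.075, 0.2509]
tcp_rot: [-3.141, 0.001, 0.416]
force: [0.5, -0.3, 0.7]
grip_width: 0.0609
gripper_force: 0.0
```

```bash
python3 - <<'E'
from h import *
s=snap("scene","scene5");st=get_state();print(st["tool_pos"],st["tcp_rot"],st["grip_width"])
print(onz(s,(238.7,174.2),.2))
chain((.588,.0745,.146,24))
cv2.imwrite("pics/c5.png",cv2.resize(s["image"][100:240,190:340,::-1],None,fx=4,fy=4))
E
```

```text
[0.58581327 0.07526273 0.25113303] [-3.14120852e+00  6.87745861e-04  4.16785819e-01] 0.060783343211960175
[0.58847611 0.07447416 0.2       ]
[0.0029, 0.0027, 0.1752, -0.0001, 0.0002, -0.0007] mm 105 deg 0.1
```

View pics/c5.png

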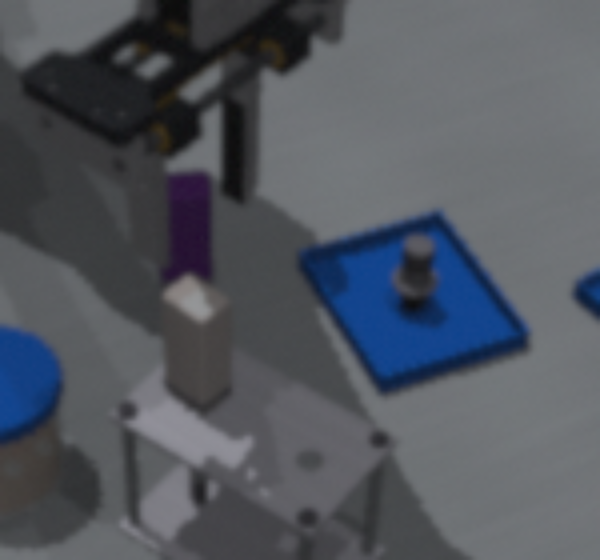

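jog_arm(
  series=[
    [0.003, 0.003, 0.02, 0, 0, 0],
    [0.003, 0.003, 0.07, 0, 0, 0],
    [0.003, 0.003, 0.12, 0, 0, 0],
    [0.003, 0.003, 0.16, 0, 0, 0],
    [0.003, 0.003, 0.175, 0, 0, 0],
  ],
)

```text
clock: 10.4
tool_pos: [0.5867, 0.0736, 0.1427]
tcp_rot: [-3.141, 0.004, 0.416]
force: [0.6, 0.0, -0.1]
grip_width: 0.0611
gripper_force: 0.0
```

jog_arm(
  series=[
    [0, 0, 0, 0, 0, 0],
    [0, 0, 0, 0, 0, 0],
    [0, 0, 0, 0, 0, 0],
  ],
  claw=0.2,
  squeeze=5,
)

```text
clock: 10.65
tool_pos: [0.5893, 0.0731, 0.148]
tcp_rot: [3.141, -0.002, 0.415]
force: [1.0, -0.3, 1.0]
grip_width: 0.0443
gripper_force: 0.0
```

jog_arm(
  series=[
    [0, 0, 0, 0, 0, 0],
    [0, 0, 0, 0, 0, 0],
    [0, 0, 0, 0, 0, 0],
    [0, 0, 0, 0, 0, 0],
    [0, 0, 0, 0, 0, 0],
  ],
  claw=1,
)

```text
clock: 11.07
tool_pos: [0.589, 0.0732, 0.1473]
tcp_rot: [3.142, -0.001, 0.415]
force: [-0.5, 1.6, 6.9]
grip_width: 0.0264
gripper_force: 5.0
```

jog_arm(
  series=[
    [0, 0, 0, 0, 0, 0],
    [0, 0, 0, 0, 0, 0],
    [0, 0, 0, 0, 0, 0],
    [0, 0, 0, 0, 0, 0],
  ],
  squeeze=30,
)

```text
clock: 11.4
tool_pos: [0.589, 0.0731, 0.1474]
tcp_rot: [3.142, -0.001, 0.415]
force: [0.1, 1.3, 8.0]
grip_width: 0.026
gripper_force: 29.8
```

jog_arm(
  series=[
    [0, 0, -0.01, 0, 0, 0],
    [0, 0, -0.03, 0, 0, 0],
    [0, 0, -0.055, 0, 0, 0],
    [0, 0, -0.08, 0, 0, 0],
    [0, 0, -0.105, 0, 0, 0],
  ],
)

```text
clock: 11.82
tool_pos: [0.5885, 0.0729, 0.2112]
tcp_rot: [3.142, -0.0, 0.415]
force: [-0.9, -0.1, -2.0]
grip_width: 0.026
gripper_force: 29.8
```

jog_arm(
  series=[
    [0, 0, -0.03, 0, 0, 0],
    [0, 0, -0.06, 0, 0, 0],
    [0, 0, -0.09, 0, 0, 0],
    [0, 0, -0.12, 0, 0, 0],
    [0, 0, -0.145, 0, 0, 0],
  ],
)

```text
clock: 12.23
tool_pos: [0.5886, 0.0726, 0.2989]
tcp_rot: [3.141, -0.001, 0.415]
force: [-0.0, 0.1, -1.7]
grip_width: 0.0259
gripper_force: 29.8
```

jog_arm(
  series=[
    [0, 0, 0, 0, 0, 0],
    [0, 0, 0, 0, 0, 0],
    [0, 0, 0, 0, 0, 0],
  ],
)

```text
clock: 12.48
tool_pos: [0.5882, 0.0729, 0.2961]
tcp_rot: [-3.141, 0.001, 0.415]
force: [0.1, 0.5, -1.8]
grip_width: 0.0259
gripper_force: 29.8
```

```bash
python3 - <<'E'
from h import *
s=snap("scene","scene6");t=snap("top","top6");st=get_state();print(st["tool_pos"],st["tcp_rot"],st["grip_width"],st["force"])
chain((.53,-.03,.30,24),(.48,-.12,.30,24),(.4655,-.18,.30,24),(.4655,-.233,.275,24))
P=[np.r_[st["tool_pos"][:2],st["tool_pos"][2]+z] for z in(-.1374,-.1124,-.0874,-.0324)]
print(proj(s,P).round(1).tolist())
cv2.imwrite("pics/c6.png",cv2.resize(s["image"][80:230,190:340,::-1],None,fx=4,fy=4))
E
```

```text
[0.58810107 0.07289962 0.29573019] [-3.14147468e+00  1.45728563e-03  4.14955264e-01] 0.026036330208590745 [-0.47096217  0.05370262 -1.24589137]
[-0.1578, 0.1179, -0.0069, -0.0, 0.0005, -0.0012] mm 118 deg 0.2
[-0.1371, 0.1031, 0.0, 0.0, 0.0, 0.0] mm 103 deg 0.0
[-0.0628, 0.0815, 0.0, 0.0, 0.0, 0.0] mm 62 deg 0.0
[-0.0359, 0.0807, 0.0417, 0.0, 0.0, 0.0] mm 59 deg 0.0
[[238.2, 186.8], [238.1, 179.4], [238.0, 171.7], [237.7, 153.7]]
```

View pics/c6.png

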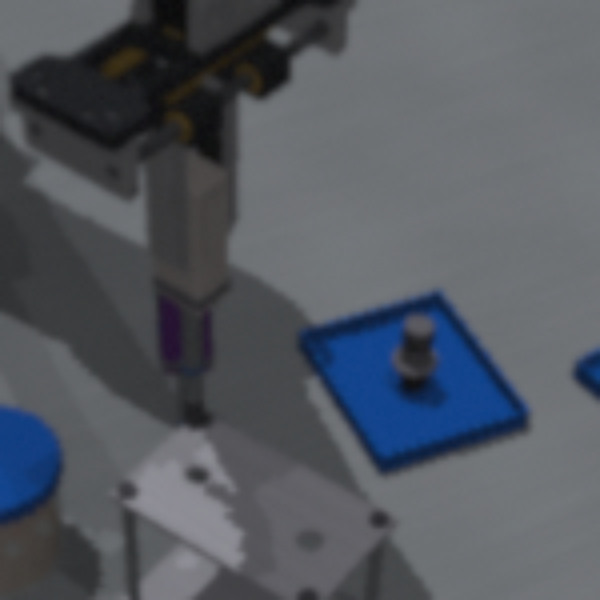

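jog_arm(
  series=[
    [-0.05, 0.04, 0, 0, 0, 0],
    [-0.1, 0.075, 0, 0, 0, 0],
    [-0.13, 0.1, -0.007, 0, 0, 0],
    [-0.158, 0.118, -0.007, 0, 0, 0],
    [-0.158, 0.118, -0.007, 0, 0, 0],
  ],
)

```text
clock: 13.0
tool_pos: [0.5287, -0.0336, 0.3009]
tcp_rot: [3.142, -0.0, 0.411]
force: [-0.1, -0.3, -1.7]
grip_width: 0.0261
gripper_force: 29.8
```

jog_arm(
  series=[
    [-0.035, 0.026, 0, 0, 0, 0],
    [-0.07, 0.052, 0, 0, 0, 0],
    [-0.11, 0.08, 0, 0, 0, 0],
    [-0.137, 0.103, 0, 0, 0, 0],
    [-0.137, 0.103, 0, 0, 0, 0],
  ],
)

```text
clock: 13.42
tool_pos: [0.4784, -0.123, 0.3008]
tcp_rot: [3.141, -0.0, 0.411]
force: [0.1, -0.7, -1.5]
grip_width: 0.0262
gripper_force: 29.8
```

jog_arm(
  series=[
    [-0.02, 0.025, 0, 0, 0, 0],
    [-0.04, 0.05, 0, 0, 0, 0],
    [-0.063, 0.081, 0, 0, 0, 0],
    [-0.063, 0.081, 0, 0, 0, 0],
  ],
)

```text
clock: 13.75
tool_pos: [0.4642, -0.1824, 0.3007]
tcp_rot: [3.141, 0.001, 0.412]
force: [-0.2, -1.3, -1.1]
grip_width: 0.026
gripper_force: 29.8
```

jog_arm(
  series=[
    [-0.018, 0.04, 0.01, 0, 0, 0],
    [-0.036, 0.08, 0.02, 0, 0, 0],
    [-0.036, 0.08, 0.03, 0, 0, 0],
    [-0.036, 0.08, 0.042, 0, 0, 0],
    [-0.036, 0.08, 0.042, 0, 0, 0],
  ],
)

```text
clock: 14.17
tool_pos: [0.4646, -0.2308, 0.274]
tcp_rot: [-3.14, 0.002, 0.416]
force: [-0.4, -0.4, -1.9]
grip_width: 0.0262
gripper_force: 29.8
```

jog_arm(
  series=[
    [0, 0, 0, 0, 0, 0],
    [0, 0, 0, 0, 0, 0],
    [0, 0, 0, 0, 0, 0],
    [0, 0, 0, 0, 0, 0],
  ],
)

```text
clock: 14.5
tool_pos: [0.4649, -0.2317, 0.276]
tcp_rot: [3.141, -0.001, 0.416]
force: [0.4, -0.3, -1.6]
grip_width: 0.0256
gripper_force: 29.8
```

```bash
python3 - <<'E'
from h import *
s=snap("scene","scene7");t=snap("top","top7");st=get_state();print(st["clock"],st["tool_pos"],st["tcp_rot"],st["grip_width"])
P=[np.r_[st["tool_pos"][:2],st["tool_pos"][2]+z] for z in(-.1374,-.1124,-.0874,-.0324)]
print(proj(s,P).round(1).tolist(),proj(s,[[.464,-.233,.106]]),proj(t,P).round(1).tolist())
def crop(d,x,y,w=70,h=84):return cv2.resize(d["image"][y:y+h,x:x+w,::-1],None,fx=5.5,fy=5.5,interpolation=cv2.INTER_CUBIC)
cv2.imwrite("pics/c7.png",np.hstack([crop(s,67,152),crop(t,362,212)]))
E
```

```text
14.6 [ 0.46478154 -0.23189079  0.27585494] [ 3.14141334e+00 -4.23500179e-04  4.15409279e-01] 0.02548346705554941
[[99.2, 199.0], [96.4, 191.8], [93.5, 184.4], [86.8, 166.9]] [[102.14831188 207.79979589]] [[401.2, 250.8], [404.3, 251.5], [407.5, 252.2], [415.2, 253.9]]
```

View pics/c7.png

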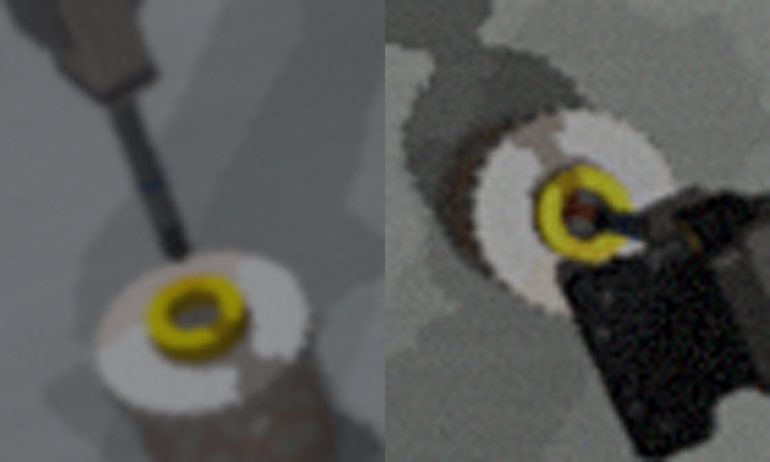

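```bash
python3 - <<'E'
from h import *
s=load("scene7");t=load("top7")
for n,d,x,y,w,h in(("s",s,84,168,26,34),("t",t,394,240,26,20)):
    im=d["image"][y:y+h,x:x+w].astype(int)
    b=np.clip(im[:,:,2]-im[:,:,0]-12,0,None)*(im[:,:,2]>im[:,:,1]+6)
    ys,xs=np.nonzero(b);print(n,"ring",(x+(b*np.arange(w)).sum()/b.sum(),y+(b*np.arange(h)[:,None]).sum()/b.sum()),len(xs),xs.min()+x,xs.max()+x,ys.min()+y,ys.max()+y)
    print("cols",x,"rows",y);g=im.max(2)
    for i in range(0 if n=="t" else 12,h):print(y+i,*g[i])
E
```

```text
s ring (np.float64(93.97560975609755), np.float64(185.29268292682926)) 10 92 96 184 186
cols 84 rows 168
180 111 113 113 113 107 91 66 50 48 45 50 71 89 97 99 101 100 99 100 99 100 100 100 99 99 95
181 113 114 113 114 111 99 76 54 50 45 47 63 84 95 99 99 99 100 99 99 99 100 98 99 97 93
182 114 113 114 115 113 105 87 61 48 46 47 55 75 91 97 98 99 98 99 99 99 99 99 97 94 92
183 113 114 113 114 114 110 97 71 54 47 45 49 67 87 96 100 99 99 100 100 99 98 95 93 92 92
184 114 113 114 113 114 111 102 80 57 48 48 50 60 80 96 97 99 100 100 99 100 99 95 92 93 93
185 113 114 113 114 114 113 107 87 64 53 53 52 54 72 90 99 99 100 100 100 101 98 95 93 93 93
186 114 114 114 114 113 113 106 91 70 56 52 50 51 64 87 97 100 100 99 101 100 98 94 93 93 92
187 113 115 114 114 114 111 107 97 77 59 51 49 47 58 82 96 100 100 100 100 99 96 93 91 91 90
188 114 115 115 114 112 108 103 97 84 65 53 52 47 53 72 91 99 100 99 99 99 95 92 91 91 90
189 114 114 114 113 108 104 101 98 91 74 57 52 49 48 62 83 96 99 98 98 95 93 91 91 90 91
190 115 113 113 109 104 101 101 100 96 82 63 54 50 49 54 75 92 98 98 97 94 93 91 91 
[... 2330 characters left out ...]
2 87 54 61 66 65 47 8 17 9 30 29 32 31 20 24 21 42 49 47 55 33 31 31 21 22 23
253 119 60 62 66 59 55 20 21 34 28 39 35 33 28 30 24 40 51 42 52 43 34 33 23 0 15
254 137 92 60 50 47 42 59 77 89 77 64 42 42 34 33 24 44 44 42 36 33 28 34 38 24 9
255 146 141 123 85 68 80 116 142 141 141 142 128 99 86 57 38 31 38 34 32 29 26 31 52 54 15
256 152 154 152 140 138 138 151 153 152 154 157 151 146 148 132 66 27 26 24 39 46 40 24 44 54 30
257 145 153 148 154 152 153 153 154 155 154 152 156 145 113 96 53 36 48 44 46 38 37 26 30 38 27
258 116 118 120 144 154 155 152 159 135 88 82 87 79 48 53 36 51 55 45 31 34 29 33 21 17 14
259 66 54 69 80 97 103 117 98 73 24 11 21 20 20 23 38 46 47 29 35 22 27 16 15 10 17
```

```bash
python3 - <<'E'
from h import *
chain((.4647,-.2345,.251,23.8))
E
```

```text
[-0.0019, 0.0039, 0.0414, 0.0001, -0.0001, 0.0] mm 25 deg 0.0
```

jog_arm(
  series=[
    [-0.002, 0.004, 0, 0, 0, 0],
    [-0.002, 0.004, 0.015, 0, 0, 0],
    [-0.002, 0.004, 0.03, 0, 0, 0],
    [-0.002, 0.004, 0.041, 0, 0, 0],
    [-0.002, 0.004, 0.041, 0, 0, 0],
  ],
)

```text
clock: 15.02
tool_pos: [0.4638, -0.2344, 0.2492]
tcp_rot: [-3.14, 0.002, 0.415]
force: [-0.0, 0.6, -1.6]
grip_width: 0.0257
gripper_force: 29.8
```

jog_arm(
  series=[
    [0, 0, 0, 0, 0, 0],
    [0, 0, 0, 0, 0, 0],
    [0, 0, 0, 0, 0, 0],
    [0, 0, 0, 0, 0, 0],
    [0, 0, 0, 0, 0, 0],
  ],
)

```text
clock: 15.43
tool_pos: [0.4646, -0.2348, 0.2512]
tcp_rot: [3.141, -0.0, 0.415]
force: [0.1, 0.3, -1.7]
grip_width: 0.0256
gripper_force: 29.8
```

```bash
python3 - <<'E'
from h import *
s=snap("scene","scene8");t=snap("top","top8");st=get_state();print(st["clock"],st["tool_pos"],st["tcp_rot"])
P=[np.r_[st["tool_pos"][:2]+[-.0007,.0015],st["tool_pos"][2]+z] for z in(-.1374,-.1124,-.0874,-.0324)]
print(proj(s,P).round(1).tolist(),proj(s,[[.464,-.233,.106]]),proj(t,P).round(1).tolist())
def crop(d,x,y,w=44,h=60):return cv2.resize(d["image"][y:y+h,x:x+w,::-1],None,fx=9,fy=9,interpolation=cv2.INTER_CUBIC)
cv2.imwrite("pics/c8.png",np.clip(np.hstack([crop(s,80,165),crop(t,380,222)]).astype(float)*1.5,0,255))
E
```

```text
15.5333 [ 0.46457427 -0.23479206  0.25115161] [ 3.14140794e+00 -1.93318324e-04  4.15080930e-01]
[[101.2, 205.7], [98.5, 198.8], [95.7, 191.6], [89.2, 174.9]] [[102.14831188 207.79979589]] [[398.8, 250.5], [401.8, 251.2], [404.9, 251.9], [412.3, 253.5]][ WARN:0@3.219] global loadsave.cpp:1063 imwrite_ Unsupported depth image for selected encoder is fallbacked to CV_8U.
```

View pics/c8.png

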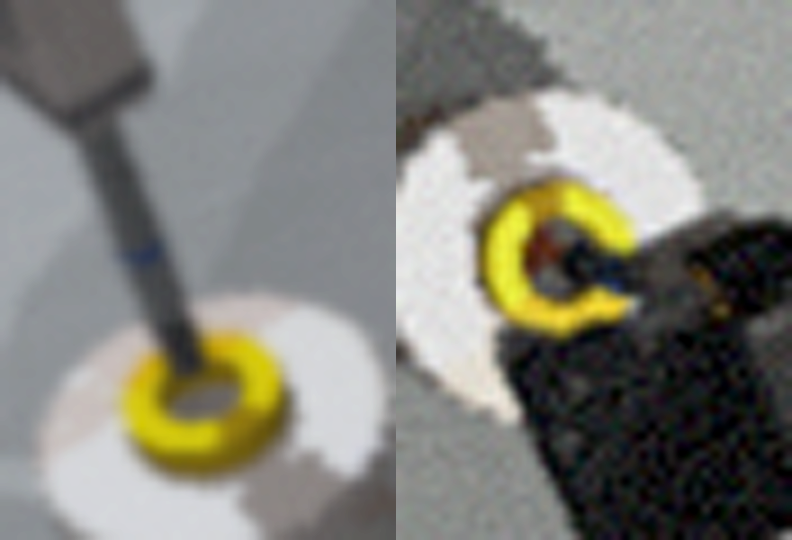

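```bash
python3 - <<'E'
from h import *
def cross(p,lo,hi):
    # dark stem between idx lo..hi: half-level crossings left & right of darkest run
    p=cv2.GaussianBlur(p.astype(np.float32)[None],(3,1),0)[0];c=lo+int(np.argmin(p[lo:hi]))
    m=lambda side:(np.median(side)+p[c])/2
    tl=m(p[max(c-7,0):c-4]);tr=m(p[c+5:c+8])
    i=c
    while p[i]<tl:i-=1
    j=c
    while p[j]<tr:j+=1
    return (i+(p[i]-tl)/(p[i]-p[i+1]) + j-(p[j]-tr)/(p[j]-p[j-1]))/2, (j-i)
for tag in("7","8"):
    d=load("scene"+tag);g=d["image"].max(2)
    tp=np.array({"7":[.46478,-.23189,.27585],"8":[.46457,-.23479,.25115]}[tag])
    a=proj(d,[tp-[0,0,.1374],tp-[0,0,.0374]])
    rr=range(int(a[0,1])-17,int(a[0,1])-5);out=[]
    for r in rr:
        e=a[0,0]+(r-a[0,1])*(a[1,0]-a[0,0])/(a[1,1]-a[0,1]);c=int(round(e))
        x,w=cross(g[r],c-3,c+4);out.append((x-e,w))
    o=np.array(out);print(tag,"col offset px",o[:,0].round(2),np.median(o[:,0]))
t=load("top8");im=t["image"];print(im[246:258,396:412].max(2))
b=im.astype(int);print((b[:,:,2]-b[:,:,0])[246:258,396:412])
E
```

```text
7 col offset px [0.4  0.42 0.47 0.39 0.4  0.3  0.21 0.31 0.39 0.44 0.35 0.4 ] 0.396241420905568
8 col offset px [0.31 0.24 0.25 0.21 0.21 0.27 0.17 0.14 0.28 0.34 0.19 0.25] 0.2436583883456933
[[ 87  72  78  93 124 140 154 153 149 147 149 152 150 151 151 138]
 [ 63  60  62  61  71 101 134 155 151 154 152 152 156 138 107  75]
 [ 56  61  62  60  43  61 106 145 152 154 146 128 103  74  61  45]
 [ 60  62  53  33  20  37  57  92 115 127 103  70  62  44  48  39]
 [ 60  52  30  13  16  16  28  43  49  61  44  38  39  50  44  36]
 [ 57  50  24   9  28  33  24  34  31  25  30  31  41  45  44  42]
 [ 64  59  38  10  16  24  23  30  21  26  36  34  47  48  46  46]
 [ 60  58  60  34  17  34  43  48  55  23  21  25  40  43  43  40]
 [ 60  55  48  42  51  86 121  94  63  40  37  35  35  40  32  34]
 [121  85  75  76 112 139 154 150 141 129  96  52  32  37  34  36]
 [149 138 142 142 145 159 152 157 146 108  80  38  39  42  39  41]
 [152 156 161 147 127 103  87  89  78  53  56  44  50  45  42  41]]
[[ -56  -30  -29  -63  -88 -115 -111 -117 -106  -66  -23    0    3   -4
     0    1]
 [ -28  -16   -3 
[... 218 characters left out ...]
3    0
    -8   -4]
 [ -33  -40  -13    8    4    1    0   -8  -16  -37  -21   -2   -3   -5
    -4   -1]
 [ -23  -13   -8    5    0   10    4   16   22   -2    0   -5   -7   -4
    -4   -6]
 [  -5   -7   -5    3   -5    2   12   16    3    5    3   -7   -5   -8
    -4   -5]
 [   1   -2   -5    1    0  -11   -2   20   33    9    0   -2   -6   -5
    -3   -6]
 [  -9   -4    2  -17  -40  -65  -84  -58   -3   -3   -1    3    2    0
     2    8]
 [ -90  -61  -45  -59  -90 -117 -117 -114 -109  -68   -8    3   -3   -3
     0    3]
 [-119 -114 -109 -109 -121 -119 -122 -125 -112  -47   -2    0    7   -1
    -1   -4]
 [-119 -120 -119 -120  -93  -81  -65  -67  -60  -11    5    0   -1    0
    -3   -3]]
```

```bash
python3 - <<'E'
from h import *
d=load("scene8");tp=np.array([.46457-.0005,-.23479+.0012,.25115])
o=ray(d,(0,0))[0];u=(o-tp)[:2];u/=np.linalg.norm(u)
for n,z in(("ring",-.0874),("cap",-.1124),("handle bottom",-.0324)):
    print(n,proj(d,[tp+np.r_[u*r,z] for r in(.006,.004,0)]).round(2).tolist())
im=d["image"].astype(int)
for r in range(186,208):
    e=101.2+(r-205.7)*(98.5-101.2)/(205.7-198.8)*-1;c=int(round(e));print(r,c,im[r,c-1:c+2].mean(0).round())
chain((.4645,-.2342,.1934,23.8))
E
```

```text
ring [[96.26, 193.44], [96.04, 192.88], [95.6, 191.75]]
cap [[99.06, 200.6], [98.83, 200.04], [98.39, 198.91]]
handle bottom [[89.73, 176.69], [89.51, 176.12], [89.07, 174.98]]
186 93 [45. 46. 48.]
187 94 [46. 47. 48.]
188 94 [44. 46. 47.]
189 95 [45. 46. 48.]
190 95 [45. 46. 47.]
191 95 [43. 45. 47.]
192 96 [38. 42. 52.]
193 96 [33. 39. 54.]
194 97 [43. 46. 52.]
195 97 [46. 48. 50.]
196 97 [46. 47. 49.]
197 98 [47. 49. 50.]
198 98 [48. 49. 50.]
199 99 [52. 52. 54.]
200 99 [45. 45. 46.]
201 99 [33. 34. 34.]
202 100 [36. 35. 32.]
203 100 [34. 32. 31.]
204 101 [41. 38. 26.]
205 101 [38. 35. 28.]
206 101 [49. 43. 25.]
207 102 [67. 58. 28.]
[0.0003, -0.001, 0.0963, 0.0001, -0.0001, -0.0001] mm 58 deg 0.0
```

jog_arm(
  series=[
    [0, -0.001, 0.008, 0, 0, 0],
    [0, -0.001, 0.02, 0, 0, 0],
    [0, -0.001, 0.032, 0, 0, 0],
    [0, -0.001, 0.044, 0, 0, 0],
    [0, -0.001, 0.056, 0, 0, 0],
  ],
)

```text
clock: 15.95
tool_pos: [0.4641, -0.2342, 0.2164]
tcp_rot: [-3.141, 0.0, 0.415]
force: [0.4, 1.2, -1.2]
grip_width: 0.0258
gripper_force: 29.8
```

jog_arm(
  series=[
    [0, 0, 0.012, 0, 0, 0],
    [0, 0, 0.024, 0, 0, 0],
    [0, 0, 0.034, 0, 0, 0],
    [0, 0, 0.04, 0, 0, 0],
    [0, 0, 0.041, 0, 0, 0],
  ],
)

```text
clock: 16.37
tool_pos: [0.464, -0.2342, 0.1921]
tcp_rot: [-3.141, 0.001, 0.415]
force: [-0.1, 0.4, -1.4]
grip_width: 0.0261
gripper_force: 29.8
```

jog_arm(
  series=[
    [0, 0, 0, 0, 0, 0],
    [0, 0, 0, 0, 0, 0],
    [0, 0, 0, 0, 0, 0],
    [0, 0, 0, 0, 0, 0],
    [0, 0, 0, 0, 0, 0],
  ],
)

```text
clock: 16.78
tool_pos: [0.4644, -0.2342, 0.193]
tcp_rot: [3.141, -0.0, 0.415]
force: [0.1, 0.6, -2.0]
grip_width: 0.0262
gripper_force: 29.8
```

```bash
python3 - <<'E'
from h import *
s=snap("scene","scene9");t=snap("top","top9");st=get_state();print(st["clock"],st["tool_pos"],st["tcp_rot"],st["force"])
def crop(d,x,y,w=44,h=60):return cv2.resize(d["image"][y:y+h,x:x+w,::-1],None,fx=9,fy=9,interpolation=cv2.INTER_CUBIC)
cv2.imwrite("pics/c9.png",np.clip(np.hstack([crop(s,80,175),crop(t,380,222)]).astype(float)*1.6,0,255).astype('u1'))
for d,z in((s,"s"),(t,"t")):
    for b in blobs(d,(22,110,60),(35,255,255)):print(z,b[0],b[1])
E
```

```text
16.8833 [ 0.464334   -0.23426973  0.1929671 ] [ 3.14138864e+00 -1.87843273e-04  4.15030213e-01] [-0.59352227 -0.18347294 -1.38025478]
s [102.6 210. ] [ 93 202  19  16 177]
t [394.4 247.8] [389 242  15  14  92]
```

View pics/c9.png

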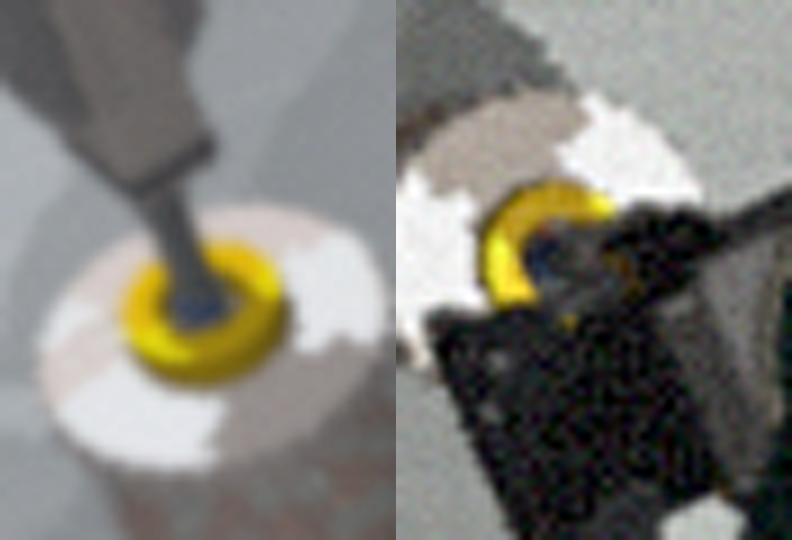

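```bash
python3 - <<'E'
from h import *
s=load("scene9");t=load("top9")
print(proj(s,[[.46433,-.23427,.106],[.46433,-.23427,.156],[.464,-.233,.106]]).round(2).tolist())
g=s["image"].max(2)
print("cols 90-113");
for r in range(195,215):print(r,*g[r,90:114])
im=s["image"].astype(int)
print("blue");
for r in range(203,213):print(r,*(im[r,94:110,2]-im[r,94:110,0]))
print(proj(t,[[.46433,-.23427,.106],[.464,-.233,.106]]).round(2).tolist())
im=t["image"].astype(int);print("top max, cols 388-412");
for r in range(241,262):print(r,*im[r,388:412].max(1))
E
```

```text
[[101.66, 208.07], [96.21, 194.17], [102.15, 207.8]]
cols 90-113
195 93 82 67 55 51 47 44 43 48 57 70 87 97 99 100 101 99 99 94 92 94 93 94 93
196 100 95 83 70 55 46 48 50 49 53 69 89 98 101 102 102 100 97 98 94 93 92 93 92
197 100 100 96 87 73 58 56 52 48 49 67 91 100 105 106 107 105 104 107 105 100 98 97 96
198 100 100 102 98 87 70 59 50 48 45 60 89 109 117 120 125 125 125 127 125 123 118 114 109
199 101 101 101 100 96 85 65 53 48 45 54 84 116 128 130 131 133 133 133 132 132 130 128 128
200 101 102 102 103 102 99 82 60 49 47 50 74 111 128 132 132 132 131 132 132 132 132 132 133
201 100 101 103 108 115 117 103 74 53 47 46 63 100 124 133 134 133 133 134 133 133 133 134 133
202 102 105 114 124 128 128 116 86 57 49 46 54 88 123 136 137 137 137 135 135 133 134 137 135
203 108 117 124 131 133 133 126 99 68 50 46 47 73 114 133 138 140 139 139 137 134 136 140 141
204 121 130 133 134 134 135 132 114 81 55 48 45 54 88 112 124 134 139 141 140 138 138 142 144
205 128 133 134 133 136 138 137 125 92 59 49 46 45 60 80 93 114 129 138 142 139 133 139 144
206 133 134 132 135 136 140 136 121 89 59 48
[... 2486 characters left out ...]
 30 4 17 17 11 13
253 129 68 104 153 155 153 125 54 55 57 53 35 30 28 33 47 32 36 38 23 22 11 14 4
254 153 117 96 141 155 160 145 92 51 50 38 32 42 44 40 34 32 30 17 26 4 5 15 26
255 158 136 93 99 100 85 85 65 37 38 41 48 45 37 28 26 27 14 14 6 23 33 43 59
256 101 101 75 43 35 29 19 28 28 34 46 48 34 33 24 19 22 21 9 19 27 46 63 60
257 47 41 30 16 22 30 18 14 27 30 50 69 26 7 15 8 13 8 16 11 22 32 50 35
258 20 19 23 26 24 25 28 22 22 30 27 44 7 22 26 13 14 20 16 8 20 37 39 39
259 25 28 19 25 22 26 21 26 22 16 25 23 7 18 1 4 13 19 27 19 15 34 36 41
260 29 20 13 21 26 28 19 28 23 28 10 18 26 19 14 9 19 0 15 5 16 23 34 42
261 38 19 43 53 41 28 26 17 30 15 23 18 26 4 23 14 14 15 20 7 15 22 18 42
```

jog_arm(
  series=[
    [0.001, -0.001, 0, 0, 0, 0],
    [0.001, -0.001, 0, 0, 0, 0],
    [0.001, -0.001, 0, 0, 0, 0],
    [0.001, -0.001, 0, 0, 0, 0],
    [0.001, -0.001, 0, 0, 0, 0],
  ],
)

```text
clock: 17.3
tool_pos: [0.4645, -0.2335, 0.1928]
tcp_rot: [3.142, 0.0, 0.415]
force: [0.3, -0.3, -1.4]
grip_width: 0.0259
gripper_force: 29.8
```

jog_arm(
  series=[
    [0, 0, 0, 0, 0, 0],
    [0, 0, 0, 0, 0, 0],
    [0, 0, 0, 0, 0, 0],
    [0, 0, 0, 0, 0, 0],
    [0, 0, 0, 0, 0, 0],
  ],
)

```text
clock: 17.72
tool_pos: [0.4646, -0.2335, 0.1928]
tcp_rot: [3.142, 0.0, 0.415]
force: [-0.2, 0.3, -1.4]
grip_width: 0.0256
gripper_force: 29.8
```

```bash
python3 - <<'E'
from h import *
st=get_state();print(st["tool_pos"],st["tcp_rot"],np.abs(st["qvel"]).max(),st["force"])
print(finish_job())
E
```

```text
[ 0.46457604 -0.23345068  0.1928295 ] [3.14151241e+00 2.24626222e-05 4.15049811e-01] 0.0017497391583554342 [-0.19088341  0.31991326 -1.36190879]
the job is handed in; nothing more can be done
None
```

The job is handed in at about 18 s: the plug stands in the nearer blue tray, and the gripper holds the probe upright and still in the collar. By the camera measurements it is centred to about 1 mm, with the blue ring within about 1 mm of the collar's top. No verdict was returned.

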